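# Take the deep dip basket off its hook

## Task

Two perforated steel dip baskets hang on the hooks of the draining stand. Lift the deeper one straight up until its bar is past the upturned tip of its hook, draw it off, and stand it upright on the floor of the steel drip tray. Leave the shallower basket hanging where it is.

Things in the scene. Friction and masses are not known exactly. Their poses are not given: they have to be found in the camera images.
- deep_basket_grip (a point): Centre of the black grip (16 x 26 x 40 mm along x, y, z; z up) atop the deeper basket, 0.22 kg. A 6 mm stem goes down to a 6 mm cross bar along y, centre 53 mm below this point, which lies in the hook; the bar tops an open bail 78 mm wide over the round basket: 68 mm across, 75 mm deep, rim 133 mm and underside 208 mm below this point. Hangs plumb, axes along the stand's.
- shallow_basket_grip (a point): The same point on the shallower basket, which stays hanging on the other hook: equal grip, stem, bail and diameter, but only 38 mm deep, underside 171 mm below this point.
- hook_stand: Fixed stand, 225 mm high. Origin on the worktop below the midpoint of two upturned hooks of 24 mm steel strip at x = 0, y = +80 and -80 mm; either basket may hang on either. Trough 11 mm wide, 200 mm up; tip, on the -x side (toward the robot), rises 25 mm above it. A bar lifted 26 to 65 mm can leave toward -x (higher, the basket's rim meets the hook). Arms run back to a beam and post at x = 75 mm.
- drip_tray: Fixed flat steel tray, outside 150 mm (x) by 190 mm (y), 16 mm high, wall 4 mm. Origin at the centre of its underside on the worktop; its inner floor is 4 mm above the worktop.
There are look-alikes about, which are no part of the job. Leave any green or red look-alike of the part that bears deep_basket_grip alone.

How it is judged:
On the way:
1. the deep basket is raised until its bar is above the tip of the hook, still over the hook (z of deep_basket_grip in the frame of hook_stand above 0.28 m and x of deep_basket_grip in the frame of hook_stand between -0.03 and 0.03 m), for 0.05 s.
At the end, for the whole second after the job is handed in: The deep basket stands upright (within 0.12 rad) on the tray's floor inside the rim (grip centre within 60 mm in x and 80 mm in y of the tray's centre, 205 to 218 mm above the worktop), and the shallow basket still hangs on its hook, its grip within 30 mm of where it was (x of deep_basket_grip in the frame of drip_tray between -0.06 and 0.06 m and y of deep_basket_grip in the frame of drip_tray between -0.08 and 0.08 m and height (world z) of deep_basket_grip between 0.205 and 0.218 m and angle between deep_basket_grip's own z axis and vertical below 0.12 rad and distance of shallow_basket_grip from where it was at the start of the episode below 0.03 m); the robot touches nothing.
It fails at once if the shallow basket is lifted or knocked off its hook (its grip raised or lowered by more than 20 mm) (height (world z) of shallow_basket_grip above 0.276 m or height (world z) of shallow_basket_grip below 0.236 m).
It also fails if it takes over 38 s, if anything falls off the work surface, if the arm or the gripper's body presses on something with over 40 N, if the wrist force passes 120 N, or if a joint passes its speed limit or range.

## Robot

A 6-joint arm with a two-finger parallel gripper is mounted at the origin on a cart in front of the work surface, level with it; the furniture and walls round the work are solid. World frame = base frame: x ahead of the robot, y to its left, z up, the work surface at z = 0. Lengths are in m, angles in rad, forces in N, time in s.
With the tool pointing down it reaches from about 0.35 to 0.975 m from the base axis. Payload 17.4 kg.
Tool frame: the origin (TCP) lies midway between the tips of the shut fingers; the grasp point (between the pads) lies 19 mm behind it; z points along the fingers, y is the line along which they close (so a half turn about z gives the same grasp; the last joint's range is limited). The gripper opens to 85 mm and grips with 20 to 120 N. Pads are 22 mm wide; open, the fingers measure 114 mm over their backs; the gripper's body (76 mm by 85 mm) begins 54 mm behind the grasp point. The pads swing forward as they close: fully open they stand 13 mm farther back than shut.
Start: joints at [1.138, 0.116, 1.442, -0, 1.584, -0.038], TCP at [0.26, 0.623, 0.231] pointing down, gripper open.
Joint ranges: [-2.83, 2.83], [-0.83, 2.19], [0.07, 2.5], [-1.14, 4.28], [0.01, 3], [-2.97, 2.97]. Speed limits (rad/s): [1.89, 1.89, 2.22, 3.14, 3.14, 3.14].

## Interface

Orientations are given as a unit quaternion [x, y, z, w].
In Python, from bench import robot gives the robot as it stands.
- The arm moves only by the tool send_rows, never from a script. Its argument "deltas" is a list of rows, each an object with "slide": the shift along the tool's x, y, z each as a share of 0.3 m, from -1 to 1, a list of three; "rot": the turn, a rotation vector about the tool's x, y, z each as a share of pi/2 rad, from -1 to 1, a list of three. A call has 1 to 12 rows; each row is the pose to reach, as a shift and turn from the pose commanded when the call began, along the tool's axes at that moment; what a row does not reach only later rows make up. A row lasts 1/8 s, in which the tool goes at most 62.5 mm and 10.7 degrees, less where a joint would pass 70% of its speed; a pose out of reach is approached as far as the arm can. A call with a number of a shift or a turn outside -1 to 1 is refused whole. A call with a gripper value outside its range is refused whole. "grip" is the gripper command: -1 is shut, 1 is fully open, values between are in proportion, set as the call begins (left out, the last holds). The fingers move at their own pace and stop on an object; "squeeze" is the grip in N (left out, the last holds). Time passes only in rows, so rows that repeat a pose let the fingers close. It gives the time, the measured TCP pose, the force, the opening and the grip force at its end, in the units of the state.
- robot.sense(): the state, without advancing time (a new reading comes with each control period).
- robot.grab_frame(name): name is "scene" or "top" or "wrist"; returns the picture (400x640x3 uint8, red, green, blue); there is no depth.
- robot.get_calibration(name): a dict with "vertical_fov" (degrees; the focal length in pixels is half the picture's height over the tangent of half this angle, whatever the lens; pixels are square), "cx", "cy" (the principal point, pixels), "rvec" (rotation vector, rad) and "tvec" (3), from world to camera coordinates, as OpenCV has them; the wrist camera has in their place "mount" (4x4, takes a point from camera to tool coordinates, whose origin is the TCP and whose axes are the flange's). Camera axes: x right, y down, z forward; pixel columns grow to the right and rows downward; lengths in m; the calibration is good to about 2 mm. A picture is of the moment at which its call begins: read the wrist's pose just before it. get_calibration takes no time and is no camera call.
- robot.hand_in(): hands the job in; it is judged then, once.
The state is a dict: "time": time; "q": joint angles; "joint_vel": joint speeds; "joint_efforts": joint torques, N m; "ee_pos": TCP position; "eef_rot": TCP orientation; "contact_force": force on the tool from outside, world axes, zero at the start; "wrist_torque": the same for the moment, N m; "grip_width": finger opening in m; "gripper_force": force on a finger pad.
Only numpy, scipy, OpenCV 4.12 (cv2) and the standard library are available. Lean on these libraries where they do the work, as an engineer would, in place of code of your own. Each camera call takes 0.05 s, during which the arm holds its last target. There are 200 camera calls.

## Working session

There is one attempt and no reset: what is moved stays moved. The work goes in short steps, Python scripts to look and compute and a tool call to move; the robot and the scene stay as the last step left them, time stands still between calls to the robot, and variables do not carry over. Pictures are saved under pics/ and viewed, at most 10 in all, crops included, and the job is handed in when it is done.

Besides the shell and the picture viewer there is one more tool, called as name([rows], argument=value, ...), one row to a line, values as JSON. send_rows: Moves the arm, as the interface text tells. Shift numbers are shares of 0.3 m and turn numbers shares of pi/2 rad, none past 1 either way. Its arguments: {"type":"object","properties":{"deltas":{"type":"array","items":{"type":"object","properties":{"slide":{"type":"array","items":{"type":"number","minimum":-1,"maximum":1}},"rot":{"type":"array","items":{"type":"number","minimum":-1,"maximum":1}}}}},"grip":{"type":"number"},"squeeze":{"type":"number"}},"required":["deltas"]}

```bash
mkdir -p pics
cat > h.py <<'E'
import numpy as np, cv2
from bench import robot
from scipy.spatial.transform import Rotation as R
def cam(n):
    c=robot.get_calibration(n); f=200/np.tan(np.radians(c["vertical_fov"])/2)
    K=np.array([[f,0,c["cx"]],[0,f,c["cy"]],[0,0,1]])
    if "mount" in c:
        s=robot.sense(); T=np.eye(4); T[:3,:3]=R.from_quat(s["eef_rot"]).as_matrix(); T[:3,3]=s["ee_pos"]
        W=np.linalg.inv(T@np.array(c["mount"])); return K,W[:3,:3],W[:3,3]
    return K,cv2.Rodrigues(np.array(c["rvec"],float))[0],np.array(c["tvec"],float).ravel()
def ray(n,u,v):
    K,r,t=cam(n); d=r.T@np.linalg.inv(K)@[u,v,1]; return -r.T@t,d/np.linalg.norm(d)
def atz(n,u,v,z):
    o,d=ray(n,u,v); return o+d*(z-o[2])/d[2]
def tri(obs):
    A=np.zeros((3,3));b=np.zeros(3);L=[ray(*x) for x in obs]
    for o,d in L: P=np.eye(3)-np.outer(d,d);A+=P;b+=P@o
    p=np.linalg.solve(A,b); return p,[np.linalg.norm((np.eye(3)-np.outer(d,d))@(p-o)) for o,d in L]
def proj(n,p):
    K,r,t=cam(n); q=K@(r@np.array(p)+t); return q[:2]/q[2]
def save(n,f,crop=None,s=1):
    im=robot.grab_frame(n)[:,:,::-1]
    cv2.imwrite(f"pics/full_{f}",im)
    if crop: x0,y0,x1,y1=crop; im=im[y0:y1,x0:x1]
    cv2.imwrite("pics/"+f,cv2.resize(np.ascontiguousarray(im),None,fx=s,fy=s,interpolation=cv2.INTER_CUBIC))
E
python3 - <<'E'
from h import *
save("scene","s1.png");save("top","t1.png")
s=robot.sense();print(s["time"],s["ee_pos"],R.from_quat(s["eef_rot"]).as_matrix().round(3))
for n in("scene","top"):
    K,r,t=cam(n);print(n,K[0,0],-r.T@t,robot.get_calibration(n))
E
```

```text
0.1 [0.25955634 0.62290238 0.23064125] [[-0.923  0.385 -0.   ]
 [ 0.385  0.923 -0.001]
 [ 0.    -0.001 -1.   ]]
scene 502.0783232709701 [ 0.25458831 -0.46650944  0.77657605] {'vertical_fov': 43.439158425777556, 'cx': 320.1127676761704, 'cy': 198.22425401018663, 'rvec': array([ 2.2332766 , -0.4839042 ,  0.24950367]), 'tvec': array([-0.44182252,  0.38297388,  0.73731981])}
top 391.2360940166316 [0.50884685 0.17954901 1.02444964] {'vertical_fov': 54.15226158306701, 'cx': 326.7005262498663, 'cy': 198.68090890530772, 'rvec': array([ 2.18146166, -2.21147183,  0.02920796]), 'tvec': array([0.19843412, 0.54490068, 1.00218121])}
```

View pics/s1.png

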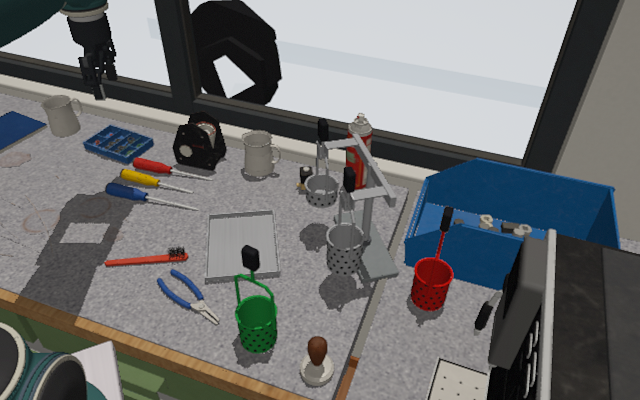

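View pics/t1.png

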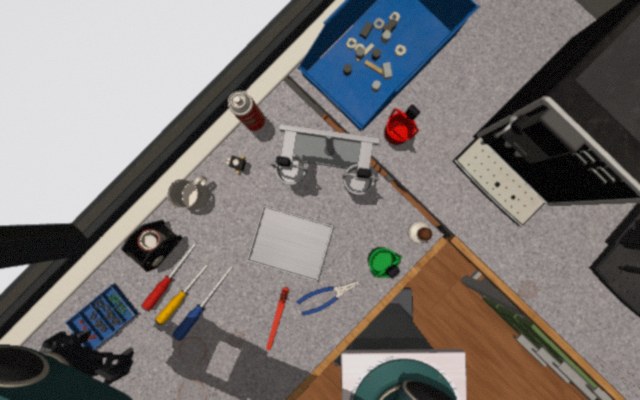

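The scene view shows the deep steel basket with its grip near (349,180) and the shallow one at (322,131). The top view has their grips near (364,172) and (284,162), and the tray centred at (291,243). I'll enlarge both.

Run:
```python
import cv2
a=cv2.imread("pics/full_s1.png")[105:300,200:400];b=cv2.imread("pics/full_t1.png")[110:290,235:395]
a=cv2.resize(a,None,fx=3,fy=3,interpolation=2);b=cv2.resize(b,None,fx=3.25,fy=3.25,interpolation=2)
cv2.imwrite("pics/a.png",a);cv2.imwrite("pics/b.png",b)
```

```text
(no output)
```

View pics/a.png

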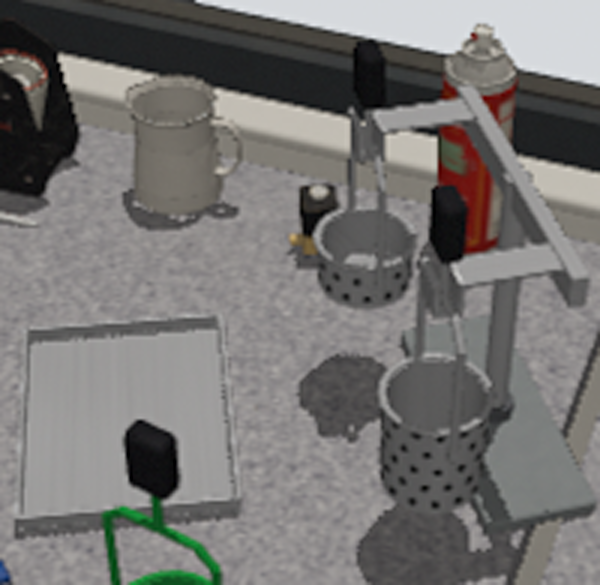

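View pics/b.png

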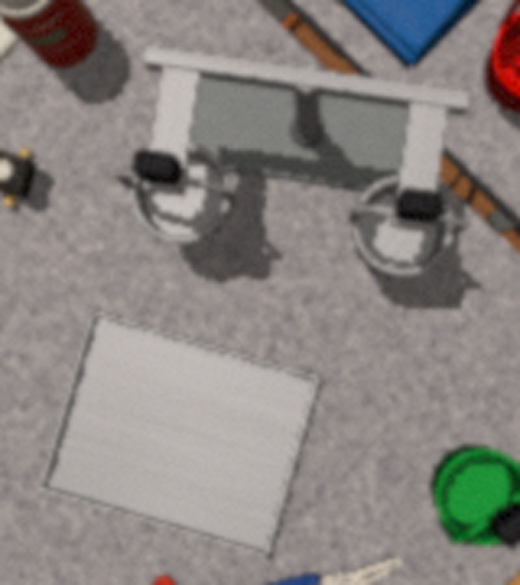

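Run:
```python
from h import *
S=lambda x,y:("scene",200+x/3-.33,105+y/3-.33); T=lambda x,y:("top",235+x/3.25-.35,110+y/3.25-.35)
d=tri([S(448,224),T(419,205)]);s=tri([S(369,74),T(158,165)]);print(d,s)
v=s[0]-d[0];print(np.linalg.norm(v[:2]),"stand y dir",np.degrees(np.arctan2(v[1],v[0]))-90)
C=np.array([atz(*T(*p),.016) for p in [(97,313),(320,378),(271,556),(45,487)]]);print(C.round(3))
c=C.mean(0);print("tray",c,[np.linalg.norm(C[i]-C[i-1]).round(4) for i in range(4)])
for i in range(4):
  e=C[i]-C[i-1];print(np.degrees(np.arctan2(e[1],e[0])))
C2=np.array([atz(*S(*p),.016) for p in [(28,330),(220,318),(240,500),(18,522)]]);print(C2.round(3),C2.mean(0))
q=robot.sense();print(q["q"])
```

```text
(array([0.58886722, 0.11464178, 0.2543609 ]), [np.float64(0.0003982208230452767), np.float64(0.000398220823045326)]) (array([0.61501643, 0.27331291, 0.25436821]), [np.float64(0.00027812150040561786), np.float64(0.00027812150040590366)])
0.16081141362519488 stand y dir -9.358302084935303
[[0.531 0.352 0.016]
 [0.477 0.175 0.016]
 [0.338 0.216 0.016]
 [0.394 0.394 0.016]]
tray [0.43476574 0.28429129 0.016     ] [np.float64(0.1434), np.float64(0.1845), np.float64(0.1452), np.float64(0.1868)]
-17.121038352320095
-106.97569716294218
163.7807014054492
72.48207595031204
[[0.394 0.392 0.016]
 [0.53  0.346 0.016]
 [0.477 0.17  0.016]
 [0.338 0.212 0.016]] [0.43475584 0.28004555 0.016     ]
[ 1.13820655e+00  1.16442677e-01  1.44218498e+00 -3.98563071e-05
  1.58406184e+00 -3.77975025e-02]
```

send_rows([
  {"slide":[0,0,-0.3],"rot":[0,0,0]},
  {"slide":[-0.83,-0.57,-0.43],"rot":[0,0,0]},
  {"slide":[-0.83,-0.57,-0.43],"rot":[0,0,0]},
  {"slide":[-0.83,-0.57,-0.43],"rot":[0,0,0]},
  {"slide":[-0.83,-0.57,-0.43],"rot":[0,0,0]},
  {"slide":[-0.83,-0.57,-0.43],"rot":[0,0,0]},
  {"slide":[-0.83,-0.57,-0.43],"rot":[0,0,0]},
  {"slide":[-0.83,-0.57,-0.43],"rot":[0,0,0]},
  {"slide":[-0.83,-0.57,-0.43],"rot":[0,0,0]},
], grip=1)

```text
time: 1.23
ee_pos: [0.4231, 0.3704, 0.3597]
eef_rot: [0.195, 0.981, -0.0, -0.0]
contact_force: [-0.8, 0.4, -0.7]
grip_width: 0.0854
gripper_force: 0.0
```

send_rows([
  {"slide":[-0.83,-0.57,0],"rot":[0,0,-0.147]},
  {"slide":[-0.83,-0.57,0],"rot":[0,0,-0.147]},
  {"slide":[-0.83,-0.57,0],"rot":[0,0,-0.147]},
  {"slide":[-0.83,-0.57,0],"rot":[0,0,-0.147]},
  {"slide":[-0.83,-0.57,0],"rot":[0,0,-0.147]},
  {"slide":[-0.83,-0.57,0],"rot":[0,0,-0.147]},
  {"slide":[-0.83,-0.57,0],"rot":[0,0,-0.147]},
  {"slide":[-0.83,-0.57,0],"rot":[0,0,-0.147]},
  {"slide":[-0.83,-0.57,0],"rot":[0,0,-0.147]},
])

```text
time: 2.35
ee_pos: [0.5874, 0.1169, 0.3605]
eef_rot: [0.081, 0.997, 0.0, 0.0]
contact_force: [0.2, 0.5, 1.1]
grip_width: 0.0853
gripper_force: 0.0
```

Run:
```python
from h import *
s=robot.sense();print(s["time"],s["ee_pos"],s["q"],R.from_quat(s["eef_rot"]).as_matrix().round(3),s["grip_width"])
print(proj("wrist",[.5889,.1146,.275]),proj("wrist",[.5889,.1146,.255]))
m=R.from_quat(s["eef_rot"]).as_matrix()
print("tool delta",m.T@(np.array([.5889,.1146,.238])-s["ee_pos"]))
save("wrist","w1.png")
```

```text
2.35 [0.58736686 0.11691388 0.36048965] [ 1.53866852e-01 -5.45523874e-02  1.40912957e+00  4.43038890e-05
  1.78670106e+00 -1.25463584e+00] [[-0.987  0.162  0.   ]
 [ 0.162  0.987  0.   ]
 [-0.     0.    -1.   ]] 0.08532164324364272
[318.79601363 214.45864045] [318.96163078 206.42125404]
tool delta [-0.0018519  -0.00205277  0.1224899 ]
```

View pics/w1.png

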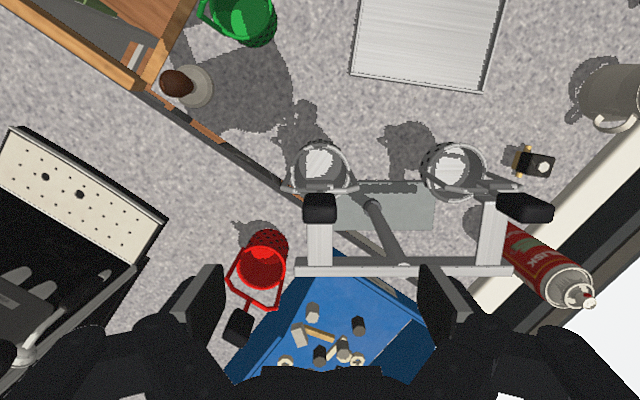

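The wrist view shows the deep grip at about (320,208), where I predicted it. I'll descend, then grasp.

send_rows([
  {"slide":[-0.006,-0.007,0.15],"rot":[0,0,0]},
  {"slide":[-0.006,-0.007,0.28],"rot":[0,0,0]},
  {"slide":[-0.006,-0.007,0.36],"rot":[0,0,0]},
  {"slide":[-0.006,-0.007,0.408],"rot":[0,0,0]},
  {"slide":[-0.006,-0.007,0.408],"rot":[0,0,0]},
  {"slide":[-0.006,-0.007,0.408],"rot":[0,0,0]},
])

```text
time: 3.15
ee_pos: [0.5895, 0.1136, 0.2392]
eef_rot: [0.082, 0.997, 0.0, 0.001]
contact_force: [0.1, -0.7, -0.2]
grip_width: 0.0854
gripper_force: 0.0
```

send_rows([
  {"slide":[0,0,0]},
  {"slide":[0,0,0]},
  {"slide":[0,0,0]},
  {"slide":[0,0,0]},
  {"slide":[0,0,0]},
  {"slide":[0,0,0]},
  {"slide":[0,0,0]},
  {"slide":[0,0,0]},
], grip=-1, squeeze=40)

```text
$.deltas[0]: bad value
```

send_rows([
  {"slide":[0,0,0],"rot":[0,0,0]},
  {"slide":[0,0,0],"rot":[0,0,0]},
  {"slide":[0,0,0],"rot":[0,0,0]},
  {"slide":[0,0,0],"rot":[0,0,0]},
  {"slide":[0,0,0],"rot":[0,0,0]},
  {"slide":[0,0,0],"rot":[0,0,0]},
  {"slide":[0,0,0],"rot":[0,0,0]},
  {"slide":[0,0,0],"rot":[0,0,0]},
], grip=-1, squeeze=40)

```text
time: 4.15
ee_pos: [0.5893, 0.1135, 0.2381]
eef_rot: [0.082, 0.997, 0.0, 0.0]
contact_force: [0.2, 0.5, 5.0]
grip_width: 0.0255
gripper_force: 41.0
```

send_rows([
  {"slide":[0,0,-0.03],"rot":[0,0,0]},
  {"slide":[0,0,-0.06],"rot":[0,0,0]},
  {"slide":[0,0,-0.09],"rot":[0,0,0]},
  {"slide":[0,0,-0.12],"rot":[0,0,0]},
  {"slide":[0,0,-0.15],"rot":[0,0,0]},
  {"slide":[0,0,-0.15],"rot":[0,0,0]},
  {"slide":[0,0,-0.15],"rot":[0,0,0]},
  {"slide":[0,0,-0.15],"rot":[0,0,0]},
])

```text
time: 5.15
ee_pos: [0.5891, 0.1135, 0.2825]
eef_rot: [0.082, 0.997, -0.0, -0.0]
contact_force: [-0.3, -0.5, -2.5]
grip_width: 0.0257
gripper_force: 40.4
```

Run:
```python
from h import *
s=robot.sense();print(s["contact_force"],s["wrist_torque"],s["ee_pos"])
save("scene","s2.png",(250,90,420,290),3)
```

```text
[-0.28340502 -0.5006236  -2.51756276] [-8.59740267e-05 -4.13609323e-02  5.62860718e-02] [0.5891242  0.11346069 0.28246967]
```

View pics/s2.png

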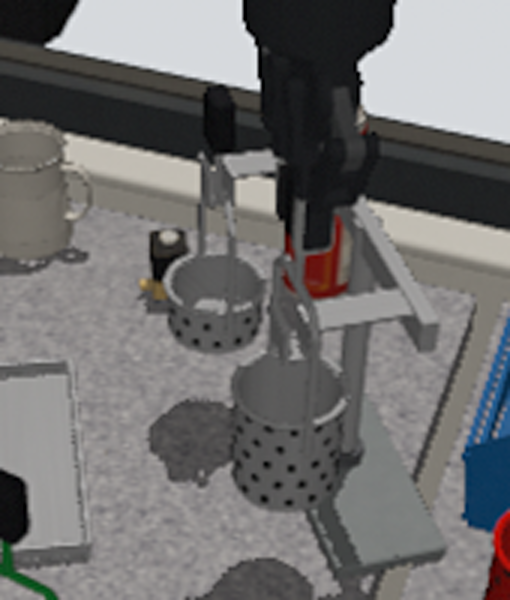

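The bar is now above the hook tip and the basket hangs plumb in the gripper, at crop (290,430). The force reads about the basket's weight. Next I'll draw it off and carry it over the tray.

send_rows([
  {"slide":[0.06,0,0],"rot":[0,0,0]},
  {"slide":[0.14,0,0],"rot":[0,0,0]},
  {"slide":[0.22,0,0],"rot":[0,0,0]},
  {"slide":[0.3,0,0],"rot":[0,0,0]},
  {"slide":[0.4,0.05,0],"rot":[0,0,0]},
  {"slide":[0.48,0.15,0],"rot":[0,0,0]},
  {"slide":[0.55,0.25,0],"rot":[0,0,0]},
  {"slide":[0.597,0.35,0],"rot":[0,0,0]},
  {"slide":[0.597,0.43,0],"rot":[0,0,0]},
  {"slide":[0.597,0.47,0],"rot":[0,0,0]},
  {"slide":[0.597,0.47,0],"rot":[0,0,0]},
  {"slide":[0.597,0.47,0],"rot":[0,0,0]},
])

```text
time: 6.7
ee_pos: [0.4355, 0.2811, 0.2829]
eef_rot: [0.082, 0.997, -0.0, -0.0]
contact_force: [0.5, -0.9, -2.5]
grip_width: 0.0255
gripper_force: 40.5
```

send_rows([
  {"slide":[0,0,0.06],"rot":[0,0,0]},
  {"slide":[0,0,0.12],"rot":[0,0,0]},
  {"slide":[0,0,0.18],"rot":[0,0,0]},
  {"slide":[0,0,0.22],"rot":[0,0,0]},
  {"slide":[0,0,0.25],"rot":[0,0,0]},
  {"slide":[0,0,0.27],"rot":[0,0,0]},
  {"slide":[0,0,0.28],"rot":[0,0,0]},
  {"slide":[0,0,0.28],"rot":[0,0,0]},
  {"slide":[0,0,0.28],"rot":[0,0,0]},
])

```text
time: 7.82
ee_pos: [0.4356, 0.2819, 0.1993]
eef_rot: [0.082, 0.997, 0.0, 0.0]
contact_force: [0.2, -0.4, -1.7]
grip_width: 0.0252
gripper_force: 40.5
```

Run:
```python
from h import *
s=robot.sense();print(s["time"],s["contact_force"],s["wrist_torque"],s["ee_pos"])
save("scene","s3.png",(190,80,400,290),2.8)
```

```text
7.825 [ 0.23088025 -0.44382404 -1.66255176] [-0.03225765  0.00890878 -0.05194672] [0.43560973 0.28189423 0.19929644]
```

View pics/s3.png

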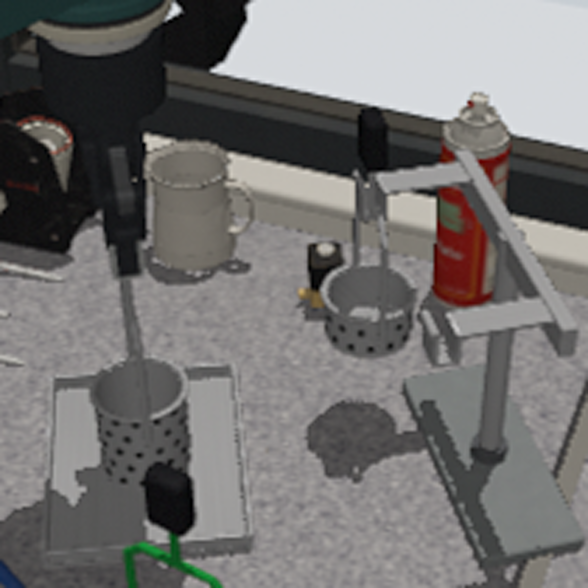

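The basket is over the middle of the tray, about 5 mm above its floor, and the shallow one still hangs. I'll lower it slowly.

send_rows([
  {"slide":[0,0,0.005],"rot":[0,0,0]},
  {"slide":[0,0,0.01],"rot":[0,0,0]},
  {"slide":[0,0,0.014],"rot":[0,0,0]},
  {"slide":[0,0,0.014],"rot":[0,0,0]},
  {"slide":[0,0,0.014],"rot":[0,0,0]},
])

```text
time: 8.5
ee_pos: [0.4355, 0.2818, 0.1947]
eef_rot: [0.082, 0.997, -0.0, 0.0]
contact_force: [-0.3, -0.3, -1.5]
grip_width: 0.0254
gripper_force: 40.5
```

send_rows([
  {"slide":[0,0,0.003],"rot":[0,0,0]},
  {"slide":[0,0,0.003],"rot":[0,0,0]},
  {"slide":[0,0,0.003],"rot":[0,0,0]},
])

```text
time: 8.88
ee_pos: [0.4357, 0.2819, 0.1944]
eef_rot: [0.082, 0.997, 0.0, 0.0]
contact_force: [-0.2, -0.4, 5.2]
grip_width: 0.0258
gripper_force: 41.2
```

It has touched down: the force rose from -1.5 to +5 N. Release and rise.

send_rows([
  {"slide":[0,0,0],"rot":[0,0,0]},
  {"slide":[0,0,0],"rot":[0,0,0]},
  {"slide":[0,0,0],"rot":[0,0,0]},
  {"slide":[0,0,0],"rot":[0,0,0]},
  {"slide":[0,0,0],"rot":[0,0,0]},
  {"slide":[0,0,0],"rot":[0,0,0]},
], grip=1)

```text
time: 9.62
ee_pos: [0.4355, 0.2818, 0.1938]
eef_rot: [0.082, 0.997, 0.0, 0.0]
contact_force: [-0.9, 0.1, 0.2]
grip_width: 0.0853
gripper_force: 0.0
```

send_rows([
  {"slide":[0,0,-0.05],"rot":[0,0,0]},
  {"slide":[0,0,-0.15],"rot":[0,0,0]},
  {"slide":[0,0,-0.3],"rot":[0,0,0]},
  {"slide":[0,0,-0.45],"rot":[0,0,0]},
  {"slide":[0,0,-0.5],"rot":[0,0,0]},
  {"slide":[0,0,-0.5],"rot":[0,0,0]},
  {"slide":[0,0,-0.5],"rot":[0,0,0]},
  {"slide":[0,0,-0.5],"rot":[0,0,0]},
])

```text
time: 10.62
ee_pos: [0.4353, 0.2817, 0.3425]
eef_rot: [0.082, 0.997, -0.001, -0.001]
contact_force: [0.1, -0.7, -0.5]
grip_width: 0.0854
gripper_force: 0.0
```

Run:
```python
from h import *
s=robot.sense();print(s["time"],s["contact_force"],s["ee_pos"],s["grip_width"])
print(proj("scene",[.4355,.282,.212]))
save("scene","s4.png",(190,80,400,290),2.8)
```

```text
10.625 [ 0.1432686  -0.74619772 -0.51610699] [0.43531744 0.28171457 0.34252195] 0.08536933820016043
[233.51123249 166.84194525]
```

View pics/s4.png

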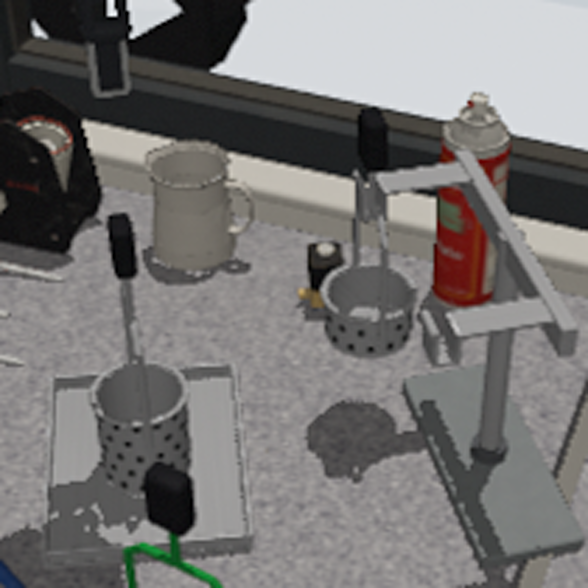

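The deep basket stands upright in the tray: its grip is at crop (122,246), and I predicted (122,243). The gripper is clear and the shallow basket still hangs.

```bash
python3 -c "
from bench import robot
print(robot.hand_in())"
```

```text
the job is handed in; nothing more can be done
None
```

I handed the job in at about 10.7 s: the deep basket stands upright near the middle of the drip tray and the shallow one still hangs on its hook, as the last picture shows; the hand-in returned no verdict.

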